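Turn the ratchet carousel back

TASK

The ratchet sample carousel has been stepped forward and its pawl keeps it from turning back. Lift the pawl by tipping its ball lever right over to the other side, so that it stays up, then turn the wheel back, clockwise seen from above, until the lug on its rim reaches the stop (the upright peg on the wheel is its handle). Leave the pawl up.

Things in the scene. Friction and masses are not known exactly. Their poses are not given: they have to be found in the camera images.
- ratchet_stand: Fixed grey base plate, 205 x 205 x 12 mm, of the ratchet carousel. Origin: on the wheel's upright axle, at bench height; z up. The pawl hangs over the wheel's rim on the stand's +x side, its level pin held between two aluminium cheeks 56 mm high. Two 10 mm stop posts, 38 mm high, stand 88 mm from the axle at 143 (home stop) and 289 degrees, counterclockwise from the stand's +x seen from above.
- carousel (a joint): Turn (rad) of the 158 mm aluminium wheel, upper face 30 mm over the bench with 24 saw teeth 6 mm high round it. Grows counterclockwise seen from above (forward); 0 = home, its 12 mm wide rim lug at the home stop; 2.3 = other stop. With the pawl down it cannot go back more than a tooth (0.26 rad). Light friction (about 2 N at the peg); it stays where it is left.
- peg_top (a point): Centre of the top of the wheel's upright black peg: round, 14 mm diameter, fixed to the wheel 44 mm from the axle, standing 44 mm above the wheel's face, top 74 mm over the bench. Seen from above it stands at 150 degrees + the carousel angle, counterclockwise from the stand's +x. The rim lug is in line with it.
- pawl (a joint): Tilt (rad) of the dark steel pawl with its ball lever, about a pin parallel to the stand's x at (71, -62, 48) mm in the stand's frame. 0 to 0.12 = nose down in the teeth, at (71, -3, 31); grows as the ball swings over towards the stand's -y and the nose lifts; 1.15 = fully up. By its weight it falls back below about 0.6 and falls open and stays above about 0.8.
- lever_ball (a point): Centre of the 18 mm black ball on the pawl's lever, a 10 mm steel stem, 50 mm from the pin. In the stand's frame it is at (71, -42, 94) mm with the pawl down (leaning towards +y) and at (71, -96, 85) mm with the pawl fully up (leaning to -y). Less than 1 N at the ball moves it.

How it is judged:
On the way, in this order (a step that is already met when the one before it is completed fails the run):
1. the pawl is thrown right over, clear of the teeth, before the wheel has been turned back (value of joint pawl above 0.9 rad and value of joint carousel above 0.7 rad), for 0.2 s.
2. the wheel is turned back to its home stop with the pawl up (value of joint carousel below 0.17 rad and value of joint pawl above 0.8 rad), for 0.2 s.
At the end, for the whole second after the job is handed in: The wheel stands still within 0.17 rad (10 degrees) of its home stop and the pawl is left up, tilted more than 0.8 rad (all of step 2 and velocity of joint carousel between -0.1 and 0.1 rad/s); the robot touches nothing.
It also fails if it takes over 51 s, if anything falls off the work surface, if the arm or the gripper's body presses on something with over 40 N, if the wrist force passes 120 N, or if a joint passes its speed limit or range.

ROBOT

A 7-joint arm with a two-finger parallel gripper is mounted at the origin on a cart in front of the work surface, level with it; the furniture and walls round the work are solid. World frame = base frame: x ahead of the robot, y to its left, z up, the work surface at z = 0. Lengths are in m, angles in rad, forces in N, time in s.
With the tool pointing down it reaches from about 0.425 to 0.825 m from the base axis. Payload 3.6 kg.
Tool frame: the origin (TCP) lies midway between the tips of the shut fingers; the grasp point (between the pads) lies 19 mm behind it; z points along the fingers, y is the line along which they close (so a half turn about z gives the same grasp; the last joint's range is limited). The gripper opens to 85 mm and grips with 20 to 120 N. Pads are 22 mm wide; open, the fingers measure 114 mm over their backs; the gripper's body (76 mm by 85 mm) begins 54 mm behind the grasp point. The pads swing forward as they close: fully open they stand 13 mm farther back than shut.
Start: joints at [-0.026, 0.615, -0.013, 1.423, 0.008, 1.103, -0.04], TCP at [0.65, 0, 0.193] pointing down, gripper open.
Joint ranges: [-3.12, 3.12], [-0.3, 2.06], [-1.34, 1.32], [0.26, 2.42], [-1.36, 4.5], [0.01, 1.98], [-2.84, 2.84]. Speed limits (rad/s): [2.79, 2.79, 3.14, 3.14, 3.14, 3.14, 3.14].

INTERFACE

Orientations are given as a unit quaternion [x, y, z, w].
In Python, from plant import arm gives the robot as it stands. The module is installed in compiled form; this text tells all that it offers.
- The arm moves only by the shell command python3 -m inch 'ROWS' [FORCE]. ROWS is JSON, one flat list of numbers, 7 for each row, row after row: the shift along the tool's x, y, z in mm, then the turn, a rotation vector about the tool's x, y, z in rad, then the opening in per cent of the stroke, from 0 (shut) to 100 (fully open). A call has 1 to 20 rows; each row shifts and turns the commanded pose from where the row before left it, along the tool's axes as they then stand; what a row does not reach is not made up. A row lasts 1/10 s, in which the tool goes at most 50 mm and 8.59 degrees, less where a joint would pass 70% of its speed; a pose out of reach is approached as far as the arm can. A call with a gripper value outside its range is refused whole. The fingers move at their own pace and stop on an object; FORCE is the grip in N (left out, the last holds). Time passes only in rows, so rows that do not move let the fingers close. It gives the time, the measured TCP pose, the force, the opening and the grip force at its end, in the units of the state.
- arm.get_obs(): the state, without advancing time (a new reading comes with each control period).
- arm.read_camera(name): name is "scene" or "side" or "wrist"; returns the picture (420x560x3 uint8, red, green, blue); there is no depth.
- arm.get_calibration(name): a dict with "camera_matrix" (3x3 intrinsics, pixels), "R" (3x3) and "t" (3): a world point X has camera coordinates R X + t. Camera axes: x right, y down, z forward; pixel columns grow to the right and rows downward; lengths in m; the calibration is good to about 2 mm. The wrist camera is an equidistant fisheye: a pixel r from the principal point sees the ray r / f radians off the axis. A picture is of the moment at which its call begins: read the wrist's pose just before it. get_calibration takes no time and is no camera call; for the wrist camera it gives the pose at the moment of the call.
- arm.close_job(): hands the job in; it is judged then, once.
The state is a dict: "clock": time; "q": joint angles; "qd": joint speeds; "effort": joint torques, N m; "eef_pos": TCP position; "ee_rot": TCP orientation; "contact_force": force on the tool from outside, world axes, zero at the start; "torque": the same for the moment, N m; "gripper_width": finger opening in m; "gripper_force": force on a finger pad.
Only numpy, scipy, OpenCV 4.12 (cv2) and the standard library are available. Lean on these libraries where they do the work, as an engineer would, in place of code of your own. Each camera call takes 0.05 s, during which the arm holds its last target. There are 200 camera calls.

## Working session

There is one attempt and no reset: what is moved stays moved. The work goes in short steps, Python scripts to look and compute and a shell command to move; the robot and the scene stay as the last step left them, time stands still between calls to the robot, and variables do not carry over. Pictures are saved under pics/ and viewed, at most 10 in all, crops included, and the job is handed in when it is done.

```bash
mkdir -p pics; python3 - <<'E'
from plant import arm
import cv2, numpy as np
o=arm.get_obs(); print(o['clock'],o['eef_pos'],o['ee_rot'],o['gripper_width'])
for n in ("scene","side"):
    im=arm.read_camera(n); c=arm.get_calibration(n); print(n,np.round(c["camera_matrix"],1).tolist(),np.round(c["R"],3).tolist(),np.round(c["t"],3).tolist())
    cv2.imwrite(f"pics/{n}0.png",im[:,:,::-1])
E
```

```text
0.0 [6.49127819e-01 5.98033299e-05 1.91403479e-01] [ 0.70705371  0.70715862 -0.000939   -0.00092189] 0.08538702843810908
scene [[397.3, 0.0, 273.7], [0.0, 397.3, 204.8], [0.0, 0.0, 1.0]] [[0.909, -0.416, 0.023], [-0.196, -0.476, -0.857], [0.367, 0.775, -0.514]] [-0.54, 0.207, 0.67]
side [[544.7, 0.0, 282.8], [0.0, 544.7, 210.6], [0.0, 0.0, 1.0]] [[0.986, -0.166, -0.02], [-0.123, -0.637, -0.761], [0.114, 0.753, -0.648]] [-0.559, 0.159, 0.855]
```

View pics/scene0.png

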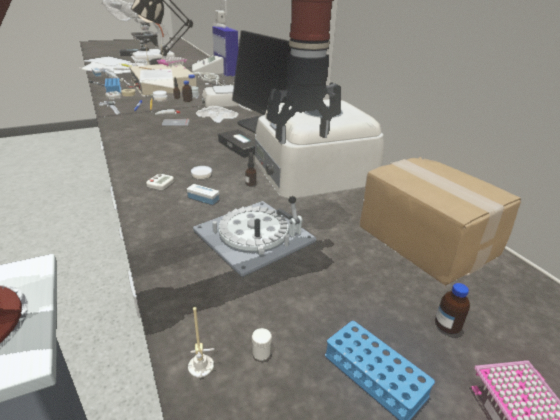

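View pics/side0.png

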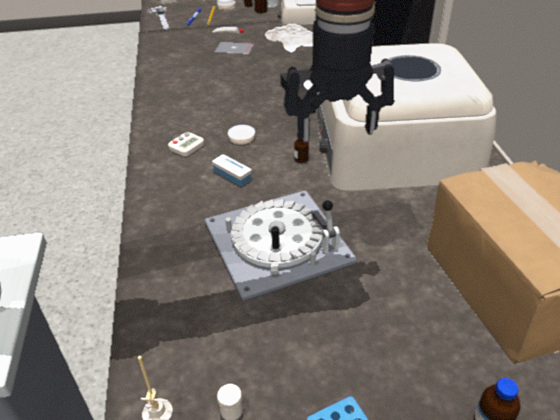

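Both views show the stand: the ball is near scene (292,200) and side (328,205), and the peg top near scene (257,221) and side (275,231). I'll cast rays and zoom in.

```bash
cat > h.py <<'E'
import numpy as np, cv2
from plant import arm
def ray(n,u,v):
    c=arm.get_calibration(n);R=np.array(c["R"]);t=np.array(c["t"]);K=np.array(c["camera_matrix"])
    d=R.T@np.linalg.solve(K,[u,v,1]);return -R.T@t,d/np.linalg.norm(d)
def plane(n,u,v,z):
    o,d=ray(n,u,v);return o+d*(z-o[2])/d[2]
def tri(a,b):
    A=np.zeros((3,3));y=np.zeros(3)
    for r in (a,b):
        o,d=ray(*r);P=np.eye(3)-np.outer(d,d);A+=P;y+=P@o
    return np.linalg.solve(A,y)
E
python3 - <<'E'
from h import *
s=cv2.imread("pics/side0.png");c=cv2.imread("pics/scene0.png")
a=cv2.resize(s[180:300,195:365],None,fx=4.7,fy=4.7,interpolation=3)[:560,:799]
b=cv2.resize(c[185:280,185:325],None,fx=5,fy=5,interpolation=3)
cv2.imwrite("pics/a.png",a);cv2.imwrite("pics/b.png",b)
print("ball",tri(("scene",292,200),("side",328,205)),plane("side",328,205,.094))
print("peg",plane("scene",257,220,.074),plane("side",275,231,.074))
for p in [(206,218),(305,194),(354,248),(243,291)]: print(plane("side",*p,.012))
E
```

```text
ball [0.65050984 0.03303417 0.0876212 ] [0.64827082 0.02713918 0.094     ]
peg [0.55497244 0.00508413 0.074     ] [0.55640971 0.0030706  0.074     ]
[0.44668602 0.12843872 0.012     ]
[0.63776193 0.16278499 0.012     ]
[0.69072463 0.00266449 0.012     ]
[ 0.49379369 -0.05858031  0.012     ]
```

View pics/a.png

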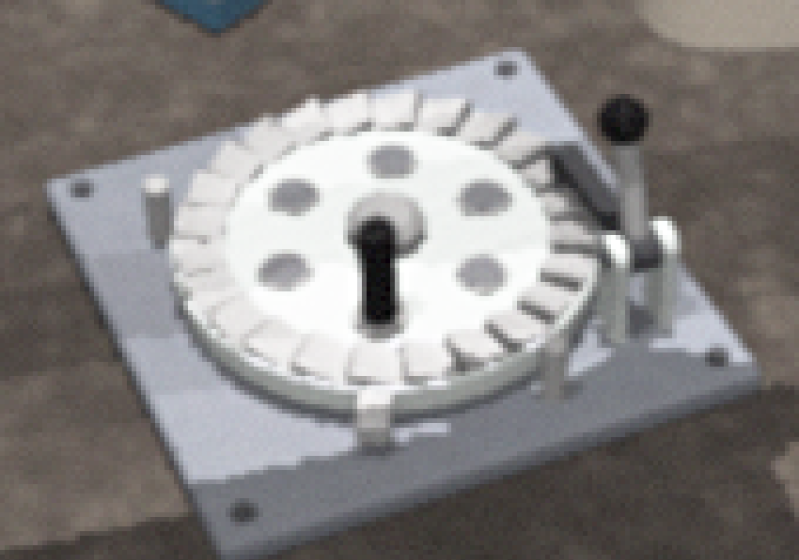

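View pics/b.png

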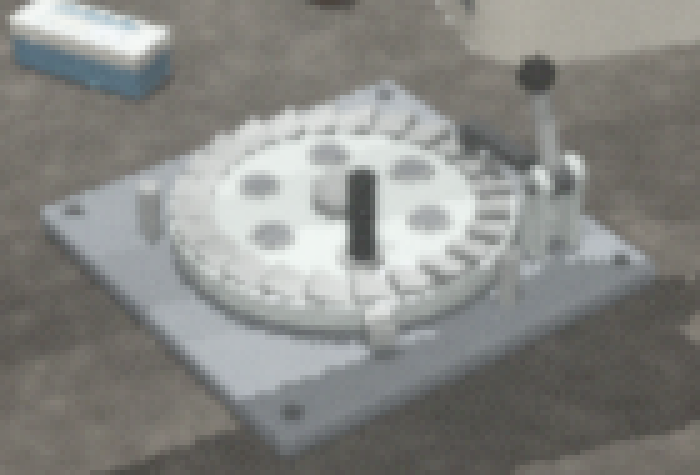

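Crops show ball at a(624,120)/b(538,74), peg top a(376,228)/b(361,172), the plate corners, and the home post to the left of the wheel. I'll fit the stand pose.

```bash
python3 - <<'E'
from h import *
A=lambda x,y:("side",195+x/4.7,180+y/4.7); B=lambda x,y:("scene",185+x/5,185+y/5)
h=102.5
obs=[((-h,h,12),A(50,185),B(42,208)),((h,h,12),A(515,50),B(388,82)),((h,-h,12),A(760,375),B(655,268)),((-h,-h,12),A(225,555),B(285,448)),
((71,-42,94),A(624,120),B(538,74)),((88*np.cos(2.496),88*np.sin(2.496),38),A(153,183),B(149,186))]
P=[];W=[]
for o in obs:
    for r in o[1:]: P.append(o[0]);W.append(plane(*r,o[0][2]/1000))
P=np.array(P)/1000;W=np.array(W)
z=P[:,0]+1j*P[:,1];w=W[:,0]+1j*W[:,1]
k=np.mean((w-w.mean())*np.conj(z-z.mean()));th=np.angle(k);c=w.mean()-np.exp(1j*th)*z.mean()
print("c",c,"yaw",th);print("resid mm",np.round((w-c-np.exp(1j*th)*z)*1000,1))
pg=[plane(*A(376,228),.074),plane(*B(361,172),.074)]
for p in pg:
    q=(p[0]+1j*p[1]-c)*np.exp(-1j*th);print("peg",p,abs(q),(np.angle(q)-np.radians(150))%(2*np.pi))
for n,p in dict(ball=71-42j,up=71-96j,pin=71-62j,peghome=44*np.exp(1j*np.radians(150))).items(): print(n,c+np.exp(1j*th)*p/1000)
E
```

```text
c (0.5657034813062548+0.04862008550816221j) yaw 0.2327693314793217
resid mm [ 3.5+0.1j  2. -1.3j -2.8+1.1j -3.4-3.7j -1.3+2.2j -4.6-1.3j  2.4+1.8j
 -0.8-2.9j  3.1+1.8j  2.4-2.2j -0.3+4.4j -0.1+0.j ]
peg [0.55732852 0.00892369 0.074     ] 0.04057023035209327 1.6536996653100182
peg [0.55625219 0.00706625 0.074     ] 0.042615114879136363 1.6379835319104963
ball (0.6444769729406709+0.02413055681276706j)
up (0.6569333176884609-0.02841313429781448j)
pin (0.6490904339583708+0.004669930475514637j)
peghome (0.5235512012672272+0.061236950709605595j)
```

```bash
python3 -m inch '[0,0,0,0,0,-0.117,0, 0,0,0,0,0,-0.117,0, 20,1,0,0,0,0,0, 20,0,0,0,0,0,0, 20,0,0,0,0,0,0, 8,0,0,0,0,0,0, 0,0,20,0,0,0,0, 0,0,20,0,0,0,0, 0,0,20,0,0,0,0, 0,0,0,0,0,0,0, 0,0,0,0,0,0,0]'
python3 - <<'E'
from h import *
im=arm.read_camera("side");cv2.imwrite("pics/c.png",cv2.resize(im[120:300,180:400,::-1],None,fx=3,fy=3))
o=arm.get_obs();p=np.array(o['eef_pos']);q=(p[0]+1j*p[1]-(0.5657+0.0486j))*np.exp(-.2328j);print(p,q,o['ee_rot'],o['gripper_width'])
E
```

```text
clock: 1.2
eef_pos: [0.6352, 0.0657, 0.1325]
ee_rot: [0.62, 0.785, -0.0, -0.0]
contact_force: [-0.4, 0.3, 0.7]
gripper_width: -0.0001
gripper_force: 0.0
[0.63592749 0.0660202  0.13339731] (0.07235194318211348+0.0007485919869239868j) [6.19937295e-01 7.84651060e-01 3.92140859e-04 5.56554338e-04] 7.806981102834378e-05
```

View pics/c.png

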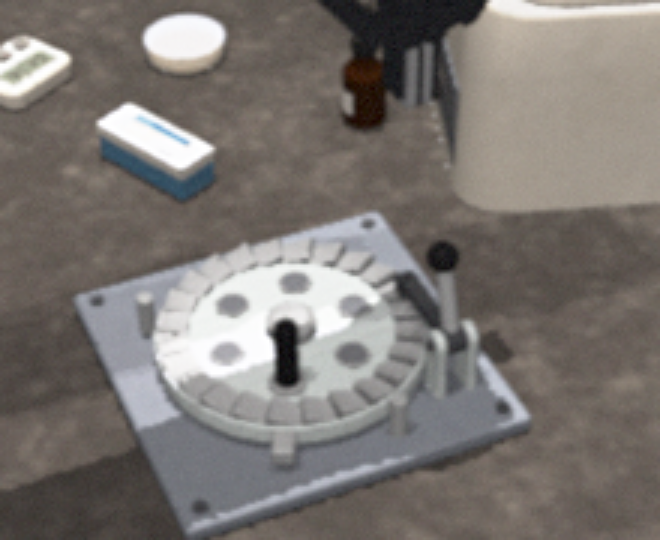

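```bash
python3 -m inch '[-3,-1,20,0,0,0,0, 0,0,20,0,0,0,0, 0,0,10,0,0,0,0, -10,0,0,0,0,0,0, -10,0,0,0,0,0,0, -8,0,0,0,0,0,0, -8,0,0,0,0,0,0, -8,0,0,0,0,0,0, -8,0,0,0,0,0,0, -8,0,0,0,0,0,0, -8,0,0,0,0,0,0, -4,0,0,0,0,0,0, 0,0,0,0,0,0,0, 0,0,0,0,0,0,0, 0,0,0,0,0,0,0]'
python3 - <<'E'
from h import *
im=arm.read_camera("side");cv2.imwrite("pics/d.png",cv2.resize(im[120:300,180:400,::-1],None,fx=3,fy=3))
o=arm.get_obs();p=np.array(o['eef_pos']);q=(p[0]+1j*p[1]-(0.5657+0.0486j))*np.exp(-.2328j);print(p,q,o['contact_force'])
E
```

```text
clock: 2.75
eef_pos: [0.6515, -0.0059, 0.0825]
ee_rot: [0.619, 0.785, 0.0, -0.0]
contact_force: [0.7, 0.0, -0.1]
gripper_width: 0.0
gripper_force: 0.0
[ 0.65147791 -0.00590957  0.08258669] (0.07088847334756103-0.0728283505028294j) [-2.06726604e-01  6.12382280e-01  5.52209324e-04]
```

View pics/d.png

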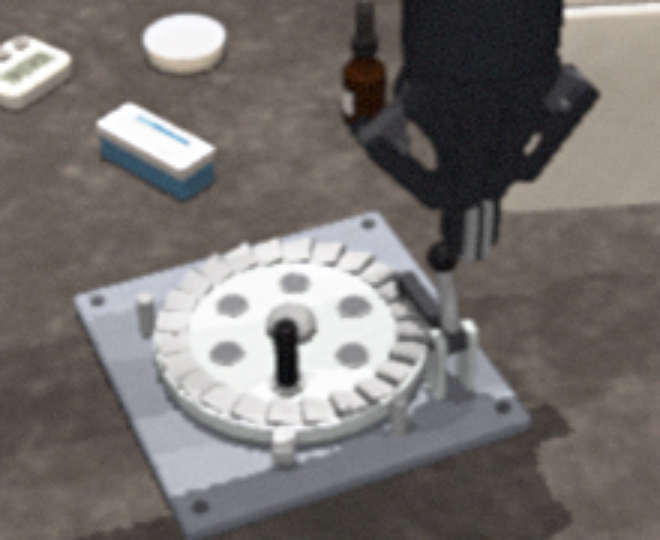

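```bash
python3 - <<'E'
from h import *
o=arm.get_obs();p=np.array(o['eef_pos'])
c=arm.get_calibration("side")
for n,x in dict(tcp=p,up20=p+[0,0,.02],ball=[.6445,.0241,.094],ballup=[.657,-.0284,.085],prev=[.6359,.066,.1334]).items():
    y=np.array(c["R"])@np.array(x)+c["t"];u=np.array(c["camera_matrix"])@y/y[2];print(n,(u[:2]-[180,120])*3)
im=arm.read_camera("side");cv2.imwrite("pics/e.png",cv2.resize(im[170:260,290:390,::-1],None,fx=6,fy=6))
im=arm.read_camera("scene");cv2.imwrite("pics/f.png",cv2.resize(im[150:270,230:370,::-1],None,fx=5,fy=5))
E
```

```text
tcp [463.31094864 309.71562538]
up20 [464.89020798 281.28283655]
ball [438.48383712 259.37224687]
ballup [484.03919957 333.12221503]
prev [407.98746353 157.35955681]
```

View pics/f.png

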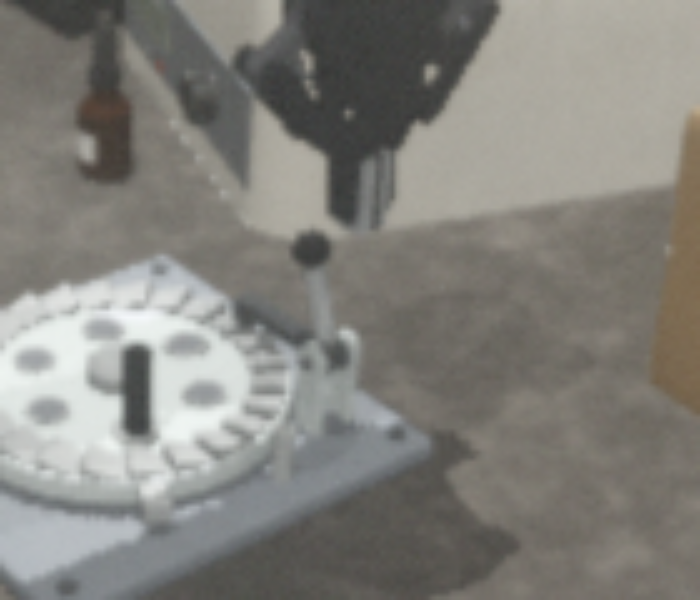

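```bash
python3 - <<'E'
from h import *
print(tri(("scene",230+358/5,150+225/5),("side",180+475/3,120+260/3)))
print(tri(("scene",230+311/5,150+248/5),("side",180+442/3,120+257/3)))
for n,uv in dict(side=None,scene=None).items():
    c=arm.get_calibration(n);o=arm.get_obs();y=np.array(c["R"])@np.array(o['eef_pos'])+c["t"];u=np.array(c["camera_matrix"])@y/y[2];print(n,u)
w=arm.read_camera("wrist");cv2.imwrite("pics/w.png",w[:,:,::-1])
E
```

```text
[ 0.65604413 -0.00282133  0.11573409]
[0.6473488  0.02586946 0.09293239]
side [334.50946787 223.33399358   1.        ]
scene [300.12971273 209.95227564   1.        ]
```

View pics/w.png

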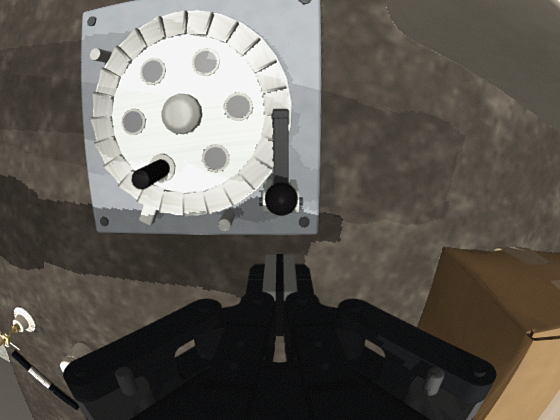

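The wrist view shows the ball untouched at (281,198). Triangulated, the finger tips sit at z≈0.116, though the reported TCP is 0.083. I passed over the ball, so I'll trust the cameras (about 33 mm offset), go back, drop lower and push again.

```bash
python3 -m inch '[20,0,0,0,0,0,0, 20,0,0,0,0,0,0, 20,0,0,0,0,0,0, 8,0,0,0,0,0,0, 0,0,0,0,0,0,0, 0,0,14,0,0,0,0, 0,0,14,0,0,0,0, 0,0,0,0,0,0,0]'
python3 - <<'E'
from h import *
im=arm.read_camera("side");cv2.imwrite("pics/g.png",cv2.resize(im[120:300,180:400,::-1],None,fx=3,fy=3))
o=arm.get_obs();print(o['eef_pos'],o['contact_force'])
E
```

```text
clock: 3.75
eef_pos: [0.6334, 0.0573, 0.0511]
ee_rot: [0.62, 0.784, -0.003, -0.002]
contact_force: [-0.6, -0.3, -0.4]
gripper_width: 0.0004
gripper_force: 0.0
[0.63432089 0.05780441 0.05231525] [ 0.62193688  0.8819082  -0.07004565]
```

View pics/g.png

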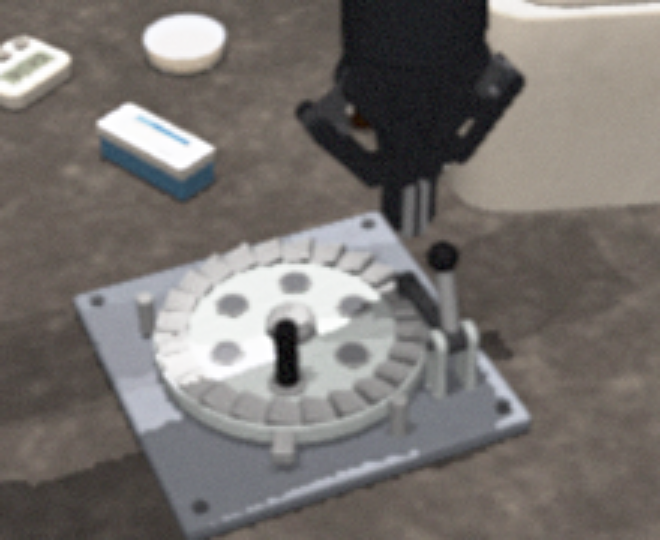

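Finger tips now show at (412,235), level with the ball behind it and in line with (443,256). Pushing.

```bash
python3 -m inch '[-8,1,0,0,0,0,0, -8,0,0,0,0,0,0, -8,0,0,0,0,0,0, -8,0,0,0,0,0,0, -8,0,0,0,0,0,0, -8,0,0,0,0,0,0, -8,0,0,0,0,0,0, -8,0,0,0,0,0,0, -5,0,0,0,0,0,0, 0,0,0,0,0,0,0, 0,0,0,0,0,0,0, 0,0,0,0,0,0,0, 0,0,0,0,0,0,0]'
python3 - <<'E'
from h import *
o=arm.get_obs();p=np.array(o['eef_pos']);q=(p[0]+1j*p[1]-(0.5657+0.0486j))*np.exp(-.2328j);print(p,q,o['contact_force'])
im=arm.read_camera("side");im2=arm.read_camera("wrist")
cv2.imwrite("pics/i.png",np.hstack([cv2.resize(im[120:300,200:400],(400,360)),cv2.resize(im2[0:330,60:420],(392,360))])[:,:,::-1])
E
```

```text
clock: 5.1
eef_pos: [0.6527, -0.0068, 0.0546]
ee_rot: [0.619, 0.785, 0.0, -0.0]
contact_force: [-0.5, 0.6, -0.1]
gripper_width: -0.0001
gripper_force: 0.0
[ 0.6526981  -0.0067544   0.05459728] (0.07188083779506341-0.07393188218593655j) [-0.53495403  0.56204809 -0.10060795]
```

View pics/i.png

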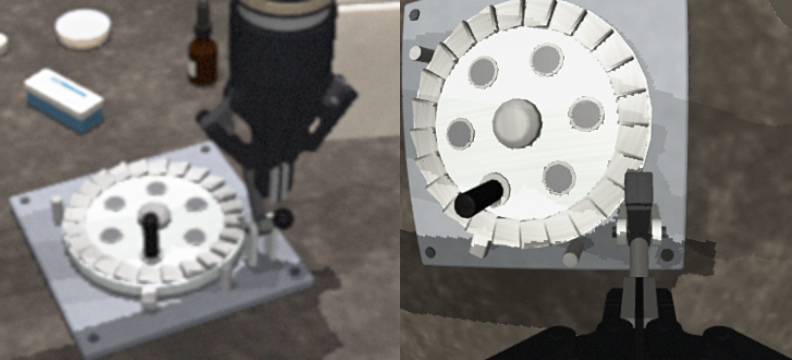

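The pawl is fully over: the ball shows at side px (341,229), matching its predicted up position. Next I'll back off, raise, and move over the peg with the gripper part open.

```bash
python3 -m inch '[4,0,0,0,0,0,0, 0,0,-20,0,0,0,0, 0,0,-25,0,0,0,0, 0,0,-25,0,0,0,40, 10,-30,0,0,0,0,40, 10,-30,0,0,0,0,40, 10,-31,0,0,0,0,40, 0,0,0,0,0,0.149,40, 0,0,0,0,0,0.149,40, 0,0,0,0,0,0.149,40, 0,0,0,0,0,0,40, 0,0,0,0,0,0,40]'
python3 - <<'E'
from h import *
o=arm.get_obs();p=np.array(o['eef_pos']);q=(p[0]+1j*p[1]-(0.5657+0.0486j))*np.exp(-.2328j);print(p,q,o['contact_force'],o['q'])
from scipy.spatial.transform import Rotation as Ro
M=Ro.from_quat(o['ee_rot']).as_matrix();print(M.round(3))
e=np.array([.5562,.0057,p[2]])-p;print("tool shift to peg",M.T@e*1000)
# ball check: dark blob near predicted up position
im=arm.read_camera("side");g=im.max(2)[218:242,328:358];ys,xs=np.where(g<60);print(xs.mean()+328,ys.mean()+218,len(xs))
w=arm.read_camera("wrist");c=arm.get_calibration("wrist");print({k:np.round(v,3).tolist() for k,v in c.items()})
K=np.array(c["camera_matrix"]);
def proj(X):
    y=np.array(c["R"])@X+c["t"];th=np.arctan2(np.hypot(y[0],y[1]),y[2]);return K[:2,2]+K[0,0]*th*y[:2]/np.hypot(*y[:2])
print("tcp",proj(p),"real",proj(p+[0,0,.033]),"pegtop",proj(np.array([.5562,.0057,.074])),"pegbase",proj(np.array([.5562,.0057,.03])))
m=(w.max(2)<45).astype(np.uint8);n,l,s,ce=cv2.connectedComponentsWithStats(m)
for i in range(1,n):
    if s[i,4]>150: print(s[i],ce[i])
E
```

```text
clock: 6.4
eef_pos: [0.5564, 0.0049, 0.1247]
ee_rot: [0.777, 0.629, 0.0, -0.0]
contact_force: [-0.0, 0.5, -0.1]
gripper_width: 0.034
gripper_force: 0.0
[0.55635312 0.00490738 0.12466288] (-0.01917475902777121-0.0403576285868141j) [-0.0369293   0.53858239 -0.1289085 ] [-0.07278361  0.54687765  0.03775743  1.78444796 -0.02713283  0.81079074
 -0.23104049]
[[ 0.208  0.978 -0.   ]
 [ 0.978 -0.208  0.   ]
 [ 0.    -0.    -1.   ]]
tool shift to peg [ 7.43541068e-01 -3.14393089e-01  3.01672768e-05]
340.6703296703297 229.28571428571428 91
{'camera_matrix': [[325.192, 0.0, 279.335], [0.0, 325.192, 208.672], [0.0, 0.0, 1.0]], 'R': [[0.978, -0.209, 0.0], [-0.199, -0.933, 0.3], [-0.062, -0.293, -0.954]], 't': [-0.543, 0.097, 0.351]}
tcp [279.21833427 239.30872081] real [279.20950912 264.24117834] pegtop [278.80850786 212.20286427] pegbase [278.87618561 196.71718669]
[377 144  24  37 331] [387.80664653 166.77039275]
[    0   160   522   260 48892] [248.6163176  347.33076986]
[270 188  17  29 407] [278.4029484  202.31941032]
[404 217  22  22 377] [414.67639257 227.66578249]
```

```bash
python3 -m inch '[0.7,0,25,0,0,0,40, 0,0,25,0,0,0,40, 0,0,20,0,0,0,40, 0,0,15,0,0,0,40, 0,0,8,0,0,0,40, 0,0,6,0,0,0,40, 0,0,0,0,0,0,40, 0,0,0,0,0,0,40]'
python3 -m inch '[0,0,5,0,0,0,40, 0,0,3,0,0,0,40, 0,0,0,0,0,0,10, 0,0,0,0,0,0,0, 0,0,0,0,0,0,0, 0,0,0,0,0,0,0, 0,0,0,0,0,0,0]' 20
```

```text
clock: 7.3
eef_pos: [0.5571, 0.0051, 0.0262]
ee_rot: [0.778, 0.628, 0.0, 0.0]
contact_force: [-0.0, 0.1, 0.3]
gripper_width: 0.0342
gripper_force: 0.0
clock: 8.0
eef_pos: [0.5562, 0.0052, 0.0175]
ee_rot: [0.778, 0.628, -0.0, -0.0]
contact_force: [-1.2, 0.1, -0.4]
gripper_width: 0.0129
gripper_force: 20.4
```

```bash
python3 -m inch '[0.2,-4.4,0,0,0,0.1,0, 0.2,-4.4,0,0,0,0.1,0, 0.2,-4.4,0,0,0,0.1,0, 0.2,-4.4,0,0,0,0.1,0, 0,0,0,0,0,0,0]'
python3 -m inch '[0.2,-4.4,0,0,0,0.1,0, 0.2,-4.4,0,0,0,0.1,0, 0.2,-4.4,0,0,0,0.1,0, 0.2,-4.4,0,0,0,0.1,0, 0.2,-4.4,0,0,0,0.1,0, 0.2,-4.4,0,0,0,0.1,0, 0.2,-4.4,0,0,0,0.1,0, 0.2,-4.4,0,0,0,0.1,0, 0.2,-4.4,0,0,0,0.1,0, 0.2,-4.4,0,0,0,0.1,0, 0,0,0,0,0,0,0, 0,0,0,0,0,0,0]'
python3 - <<'E'
from h import *
o=arm.get_obs();p=np.array(o['eef_pos']);q=(p[0]+1j*p[1]-(0.5657+0.0486j))*np.exp(-.2328j);print(p,abs(q),np.angle(q)-2.618,o['contact_force'],o['q'])
E
```

```text
clock: 8.5
eef_pos: [0.5388, 0.0125, 0.0175]
ee_rot: [0.887, 0.461, -0.001, -0.001]
contact_force: [-3.0, 0.3, 2.7]
gripper_width: 0.0136
gripper_force: 20.5
clock: 9.7
eef_pos: [0.5179, 0.0526, 0.0175]
ee_rot: [1.0, -0.019, -0.004, -0.002]
contact_force: [-7.1, 3.6, 6.1]
gripper_width: 0.0131
gripper_force: 21.0
[0.51794001 0.05255061 0.01751074] 0.04792310697119509 0.20826248439345774 [-7.13512586  3.59647191  6.14695985] [-0.40579075  0.70670778  0.41292842  1.97181564 -0.5099844   0.57396925
 -1.25118575]
```

```bash
python3 -m inch '[0.6,-3.5,0,0,0,0.08,0, 0.6,-3,0,0,0,0.07,0, 0.6,-2,0,0,0,0.04,0, 0,0,0,0,0,0,0, 0,0,0,0,0,0,0]'
python3 - <<'E'
from h import *
o=arm.get_obs();p=np.array(o['eef_pos']);q=(p[0]+1j*p[1]-(0.5657+0.0486j))*np.exp(-.2328j);print(abs(q),np.angle(q)-2.618,o['contact_force'])
E
```

```text
clock: 10.2
eef_pos: [0.5189, 0.0607, 0.0175]
ee_rot: [0.994, -0.114, -0.006, -0.002]
contact_force: [-9.3, 3.6, 8.7]
gripper_width: 0.0131
gripper_force: 21.3
0.048376567816802676 0.03853044645535908 [-9.33904776  3.61864867  8.68695523]
```

```bash
for i in 1; do python3 -m inch '[0.3,-2,0,0,0,0.03,0, 0.3,-2,0,0,0,0.03,0, 0,0,0,0,0,0,0, 0,0,0,0,0,0,0]'; done; python3 -m inch '[0.2,-2,0,0,0,0.02,0, 0,0,0,0,0,0,0, 0,0,0,0,0,0,0]'
```

```text
clock: 10.6
eef_pos: [0.5195, 0.064, 0.0175]
ee_rot: [0.99, -0.144, -0.007, -0.001]
contact_force: [-10.8, 1.5, 11.8]
gripper_width: 0.0127
gripper_force: 21.4
clock: 10.9
eef_pos: [0.5198, 0.0651, 0.0175]
ee_rot: [0.988, -0.154, -0.007, -0.001]
contact_force: [-11.6, 1.0, 11.6]
gripper_width: 0.0126
gripper_force: 21.4
```

```bash
python3 -m inch '[0,0,0,0,0,0,15, 0,0,0,0,0,0,40, 0,0,0,0,0,0,40, 0,0,0,0,0,0,40, 0,0,-15,0,0,0,40, 0,0,-25,0,0,0,40, 0,0,-25,0,0,0,40, 0,0,-25,0,0,0,40, 0,0,0,0,0,0,40, 0,0,0,0,0,0,40]'
python3 - <<'E'
from h import *
c0=.5657+.0486j
for i in range(2):
  w=arm.read_camera("wrist")
c=arm.get_calibration("wrist");K=np.array(c["camera_matrix"])
def proj(X):
    y=np.array(c["R"])@X+c["t"];th=np.arctan2(np.hypot(y[0],y[1]),y[2]);return K[:2,2]+K[0,0]*th*y[:2]/np.hypot(*y[:2])
for a in (-.1,0,.1,.2,.3):
    z=c0+.044*np.exp(1j*(a+2.618+.2328));print(a,proj(np.array([z.real,z.imag,.052])).round(1))
m=(w.max(2)<45).astype(np.uint8);n,l,s,ce=cv2.connectedComponentsWithStats(m)
for i in range(1,n):
    if s[i,4]>150: print(s[i],ce[i].round(1))
for cam in("side","scene"):
  im=arm.read_camera(cam);cv2.imwrite(f"pics/z{cam}.png",im[:,:,::-1]);C=arm.get_calibration(cam)
  for nm,X in dict(peg0=[.5236,.0612,.06],ballup=[.657,-.0284,.085]).items():
    y=np.array(C["R"])@np.array(X)+C["t"];u=(np.array(C["camera_matrix"])@y/y[2])[:2];x0,y0=(u-13).astype(int)
    ys,xs=np.where(im.max(2)[y0:y0+27,x0:x0+27]<60);print(cam,nm,u.round(1),xs.mean()+x0,ys.mean()+y0,len(xs))
print(arm.get_obs()['eef_pos'],arm.get_obs()['clock'])
E
```

```text
clock: 11.9
eef_pos: [0.5272, 0.0638, 0.1078]
ee_rot: [0.988, -0.155, 0.001, -0.0]
contact_force: [0.1, -0.4, 0.2]
gripper_width: 0.0337
gripper_force: 0.0
-0.1 [278.  213.2]
0 [283.7 213.4]
0.1 [289.4 213. ]
0.2 [295.1 212. ]
0.3 [300.7 210.6]
[337   0  28  12 240] [350.9   4.3]
[254  37  49  19 195] [281.2  44. ]
[   0   65   88   55 1631] [37.8 88.5]
[   0  136   51   36 1253] [ 24.8 154.2]
[272 201  19  32 497] [280.6 216.9]
[111 231  29  70 296] [125.3 265.2]
[   37   255   485   165 42985] [279.8 364.3]
side peg0 [250.8 216.7] 250.81512605042016 218.01680672268907 119
side ballup [341.3 231. ] 340.8068181818182 229.36363636363637 88
scene peg0 [234.2 215.5] 233.77777777777777 219.22222222222223 9
scene ballup [307.3 213.6] 307.0 215.0 1
[0.52589285 0.06373451 0.10648001] 12.1
```

```bash
python3 -c "
from plant import arm
print(arm.close_job())"
```

```text
the job is handed in; nothing more can be done
None
```

Job handed in: in the last camera check the pawl was fully over and the wheel at its home stop (about 0 rad, within some 0.05), with the gripper raised clear at about 12 s; no verdict was returned.

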